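Pump up the kiln-car lubricator

TASK

Two hand-plunger lubricators on the kiln deck grease the kiln car's axles: one has its steel indicator pin fully out, the other's pin is still mostly down in its boss. With the fingertips, press the plunger of the one whose pin is down in full strokes, letting it spring right back up each time, until its pin stands fully out like the other's, then back away and let the plunger come up. Do not touch the pins, do not press the other plunger, and leave the pottery and other loose things where they stand.

Things in the scene. Friction and masses are not known exactly. Their poses are not given: they have to be found in the camera images.
- pump_low: hand-plunger lubricator bolted to the deck: a blue cast block 62 x 140 mm, 76 mm high, on an 85 x 165 mm steel foot (copper pipe at one end, reaching 102 mm from the origin along +y). Origin: centre of its underside, on the deck; z up. The plunger's axis is vertical at y = -30 mm in this frame, the indicator pin's at y = +40 mm, both at x = 0. This is the one whose pin is still mostly sunk (0 to 10 mm out).
- low_plunger (a joint): travel of this lubricator's plunger, m: 0 = up, at rest; grows as it is pressed straight down; hard stop at 0.024. A spring pushes it back: about 5 N to start it moving, 10 N at the bottom, plus the pin's drag and damping (under 5 N).
- low_plunger_top (a point): centre of the top face of the plunger's flat black round head (48 mm across, 12 mm thick); 150 mm above the deck when up, 126 mm when fully pressed. It moves with the plunger.
- low_pin (a joint): how far this lubricator's indicator pin is out, m: 0 = sunk, about 0.028 = fully out. A ratchet inside lifts it during the down stroke and it stays where it is during the up stroke. Each full stroke (down to the stop, and before it back up to the top) brings it to the next of four notches, near 0.007, 0.014, 0.021 and 0.028; strokes under 17 mm gain nothing. Once fully out it stays out; more strokes do nothing.
- low_pin_tip (a point): centre of the top of the indicator pin, a plain steel pin 10 mm across rising from a round aluminium boss whose top is 88 mm above the deck. Tip 90 mm above the deck when sunk, about 118 mm when fully out; only then a black groove round the pin clears the boss.
- pump_full: hand-plunger lubricator bolted to the deck: a blue cast block 62 x 140 mm, 76 mm high, on an 85 x 165 mm steel foot (copper pipe at one end, reaching 102 mm from the origin along +y). Origin: centre of its underside, on the deck; z up. The plunger's axis is vertical at y = -30 mm in this frame, the indicator pin's at y = +40 mm, both at x = 0. This is the other one, alike in every way, whose pin is already fully out.
- full_plunger (a joint): travel of this lubricator's plunger, m: 0 = up, at rest; grows as it is pressed straight down; hard stop at 0.024. A spring pushes it back: about 5 N to start it moving, 10 N at the bottom, plus the pin's drag and damping (under 5 N).
- full_plunger_top (a point): centre of the top face of the plunger's flat black round head (48 mm across, 12 mm thick); 150 mm above the deck when up, 126 mm when fully pressed. It moves with the plunger.
- full_pin (a joint): how far this lubricator's indicator pin is out, m: 0 = sunk, about 0.028 = fully out. A ratchet inside lifts it during the down stroke and it stays where it is during the up stroke. Each full stroke (down to the stop, and before it back up to the top) brings it to the next of four notches, near 0.007, 0.014, 0.021 and 0.028; strokes under 17 mm gain nothing. Once fully out it stays out; more strokes do nothing.
- full_pin_tip (a point): centre of the top of the indicator pin, a plain steel pin 10 mm across rising from a round aluminium boss whose top is 88 mm above the deck. Tip 90 mm above the deck when sunk, about 118 mm when fully out; only then a black groove round the pin clears the boss.
- gourd_vase: unfired narrow-necked clay vase, 76 mm across, 120 mm high; origin at the centre of its underside. Loose bystander, to be left where it stands.
- eared_pot: unfired two-eared clay pot, 100 mm across (110 mm over the ears), 130 mm high; origin at the centre of its underside. Loose bystander, to be left where it stands.
- small_jar: unfired small clay jar, 56 mm across, 75 mm high; origin at the centre of its underside. Loose bystander, to be left where it stands.
- clay_cup: unfired clay cup, 68 mm across, 70 mm high; origin at the centre of its underside. Loose bystander, to be left where it stands.
- pot_lid: clay lid with a knob, 72 mm across, 44 mm high, lying on the deck; origin at the centre of its underside. Loose bystander, to be left where it stands.
- kiln_post: square brown kiln prop with a grey cap block, 56 x 50 mm, 111 mm high; origin at the centre of its underside. Loose bystander, to be left where it stands.
- grease_tin: steel tin, 60 mm across, 85 mm high; origin at the centre of its underside. Loose bystander, to be left where it stands.
Things that resemble listed ones, but are neither listed nor needed, are in the scene too. What is shaped like the pump_low but green is not meant.

How it is judged:
By the outcome, as a careful person would: the job done as asked, in the order asked, and still so for the second after the job is handed in, with the robot touching nothing.
It also fails if it takes over 40 s, if anything falls off the work surface, if the arm or the gripper's body presses on something with over 40 N, if the wrist force passes 120 N, or if a joint passes its speed limit or range.

ROBOT

A 6-joint arm with a two-finger parallel gripper is mounted at the origin on the work surface. World frame = base frame: x ahead of the robot, y to its left, z up, the work surface at z = 0. Lengths are in m, angles in rad, forces in N, time in s.
With the tool pointing down it reaches from about 0.35 to 0.975 m from the base axis. Payload 4.9 kg.
Tool frame: the origin (TCP) lies midway between the tips of the shut fingers; the grasp point (between the pads) lies behind it (manip.tcp_to_grasp is the z of the grasp point in the tool frame, in m); z points along the fingers, y is the direction in which the jaws open and shut (so a half turn about z gives the same grasp; the last joint's range is limited). The gripper opens to 85 mm and grips with 20 to 120 N. Pads are 22 mm wide; open, the fingers measure 114 mm over their backs; the gripper's body (76 mm by 85 mm) begins 54 mm behind the grasp point. The pads swing forward as they close: fully open they stand 13 mm farther back than shut.
Start: joints at [-1.238, 0.053, 1.613, -0, 1.476, -0.119], TCP at [0.273, -0.562, 0.231] pointing down, gripper open.
Joint ranges: [-3.01, 3.01], [-1.01, 2.22], [0.06, 2.58], [-1.02, 4.17], [0.09, 2.62], [-3.14, 3.14]. Speed limits (rad/s): [2.57, 2.57, 3.14, 3.14, 3.14, 3.14].

INTERFACE

Orientations are given as a unit quaternion [w, x, y, z].
In Python, from plant import status, vision, order, regions_of, manip gives the robot as it stands. The module is installed in compiled form; this text tells all that it offers.
- The arm moves only by the shell command python3 -m crank 'ROWS'. ROWS is JSON, one flat list of numbers, 5 for each row, row after row: the shift along the tool's x, y, z in mm, then the turn about the tool's z in degrees, then the opening in per cent of the stroke, from 0 (shut) to 100 (fully open). In form: [tx, ty, tz, yaw, fingers, tx, ty, tz, yaw, fingers, ...]. A call has exactly 10 rows; each row is the pose to reach, as a shift and turn from the pose commanded when the call began, along the tool's axes at that moment; what a row does not reach only later rows make up. A row lasts 1/10 s, in which the tool goes at most 50 mm and 8.59 degrees, less where a joint would pass 70% of its speed; a pose out of reach is approached as far as the arm can. A call with a gripper value outside its range is refused whole. The fingers move at their own pace and stop on an object; the grip force is fixed at half the most. Time passes only in rows, so rows that repeat a pose let the fingers close, or fill a call up. It gives the time, the measured TCP pose, the force and the opening at its end, in the units of the state.
- status.state(): the state, without advancing time (a new reading comes with each control period).
- vision.grab_frame(name): name is "scene" or "top" or "wrist"; returns (picture, depth): 480x640x3 uint8, red, green, blue; 480x640 float32, m along the optical axis (not along the pixel's ray), 0 where there is no reading.
- vision.get_calibration(name): a dict with "camera_matrix" (3x3 intrinsics, pixels), "R" (3x3) and "t" (3): a world point X has camera coordinates R X + t. Camera axes: x right, y down, z forward; pixel columns grow to the right and rows downward; lengths in m; the calibration is good to about 2 mm. A picture is of the moment at which its call begins: read the wrist's pose just before it. get_calibration takes no time and is no camera call; for the wrist camera it gives the pose at the moment of the call.
- order.job_done(): hands the job in, once; it reports no verdict.
Trained networks look in the newest picture that a camera, given by its name, has taken for a name from the list of things; names that differ only in an ending like _2 or _b are one class to them, and where a whole thing is asked for, a point or a joint stands for the part that bears it (a point fixed in the world has none). Each returns a list of dicts, best first, with "confidence" (0 to 1); they miss things now and then, are a little off and sometimes report something else, mostly with a low value. They report only what shows in the picture. A call takes as long as a camera call. They do not tell look-alikes from the thing itself.
- regions_of(camera, name): "region" (480x640 bool, what is visible of it) and "extent" ([centre column, centre row, width, height] in pixels, round what is visible of it).
The state is a dict: "time": time; "joint_pos": joint angles; "joint_vel": joint speeds; "joint_efforts": joint torques, N m; "tool_pos": TCP position; "tool_rot": TCP orientation; "contact_force": force on the tool from outside, world axes, zero at the start; "ft_torque": the same for the moment, N m; "gripper_width": opening from 0.0 (shut) to 1.0 (fully open).
Only numpy, scipy, OpenCV 4.12 (cv2) and the standard library are available. Lean on these libraries where they do the work, as an engineer would, in place of code of your own. Each camera call takes 0.05 s, during which the arm holds its last target. There are 200 camera calls.

## Working session

There is one attempt and no reset: what is moved stays moved. The work goes in short steps, Python scripts to look and compute and a shell command to move; the robot and the scene stay as the last step left them, time stands still between calls to the robot, and variables do not carry over. Pictures are saved under pics/ and viewed, on a budget of 10 in all, crops included, one or two more only if the job needs it, and the job is handed in when it is done.

```bash
mkdir -p pics; python3 - <<'E'
from plant import status, vision, regions_of, manip
import cv2, numpy as np
s=status.state(); print({k:np.round(v,3).tolist() for k,v in s.items()}, manip.tcp_to_grasp)
out=[]
for c in("top","scene"):
    im,d=vision.grab_frame(c); cv2.imwrite(f"pics/{c}1.png",im[:,:,::-1]); np.save(f"pics/{c}_d.npy",d)
    cal=vision.get_calibration(c); K,R,t=[np.array(cal[k]) for k in("camera_matrix","R","t")]
    for n in("pump_low","low_plunger","low_pin"):
        for r in regions_of(c,n)[:5]:
            m=r["region"]&(d>0); v,u=np.nonzero(m); z=d[m]
            P=(np.stack([(u-K[0,2])/K[0,0]*z,(v-K[1,2])/K[1,1]*z,z],1)-t)@R
            if len(P)==0: continue
            print(c,n,round(r["confidence"],2),np.round(r["extent"]),len(P),"med",np.round(np.median(P,0),3),"zmax",np.round(np.percentile(P[:,2],98),3))
E
```

```text
{'time': 0.0, 'joint_pos': [-1.238, 0.053, 1.614, 0.0, 1.476, -0.119], 'joint_vel': [0.002, 0.001, -0.0, 0.0, 0.002, 0.001], 'joint_efforts': [0.0, -39.367, -37.018, -0.0, 0.007, 0.0], 'tool_pos': [0.273, -0.562, 0.23], 'tool_rot': [-0.001, 0.975, 0.224, -0.0], 'contact_force': [-0.515, -0.232, -0.097], 'ft_torque': [-0.007, 0.024, 0.044], 'gripper_width': 1.004} -0.0187
top pump_low 0.92 [418. 362.  75.  61.] 2604 med [ 0.252 -0.237  0.075] zmax 0.152
top pump_low 0.81 [239. 261.  76.  65.] 2453 med [0.471 0.177 0.074] zmax 0.151
top pump_low 0.55 [173. 365.  77.  74.] 3030 med [0.229 0.31  0.074] zmax 0.151
top low_plunger 0.82 [241. 263.  22.  24.] 389 med [0.462 0.161 0.149] zmax 0.153
top low_plunger 0.67 [445. 373.  25.  27.] 385 med [ 0.236 -0.271  0.15 ] zmax 0.153
top low_plunger 0.57 [171. 385.  19.  24.] 397 med [0.207 0.303 0.149] zmax 0.154
scene pump_low 0.86 [190. 301.  68.  65.] 2778 med [ 0.26  -0.265  0.068] zmax 0.151
scene pump_low 0.84 [292. 154.  62.  57.] 1949 med [0.233 0.303 0.059] zmax 0.151
scene pump_low 0.56 [340. 217.  62.  54.] 2044 med [0.485 0.159 0.068] zmax 0.151
scene low_plunger 0.61 [334. 199.  16.  24.] 257 med [0.466 0.157 0.147] zmax 0.154
scene low_plunger 0.6 [170. 282.  21.  21.] 285 med [ 0.24  -0.276  0.149] zmax 0.154
scene low_plunger 0.59 [279. 136.  17.  20.] 211 med [0.21  0.3   0.147] zmax 0.154
```

View pics/top1.png

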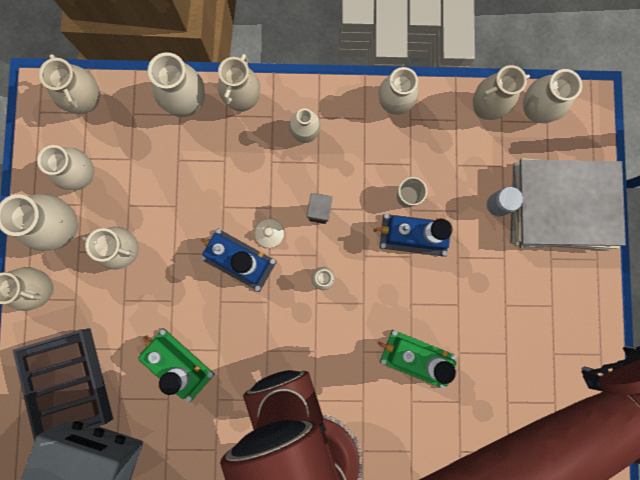

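View pics/scene1.png

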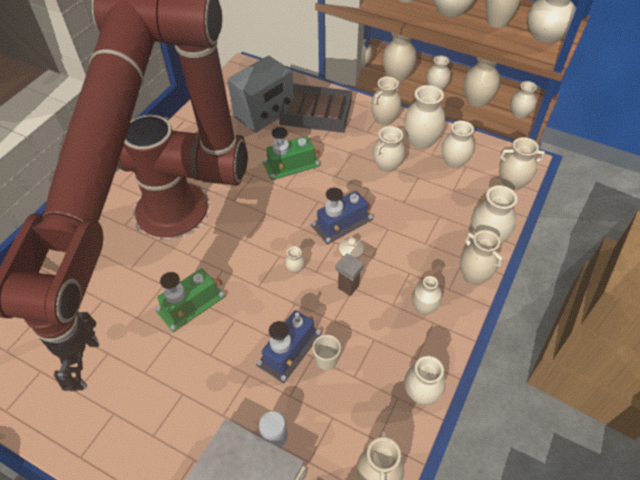

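The top view shows two blue pumps, at pixels (239,261) and (415,234); the green ones are not meant. In the scene view the blue pumps are at (342,215) and (290,345). I'll compare the two pins by depth and in an enlarged crop.

```bash
python3 - <<'E'
from plant import vision
import cv2, numpy as np
im=cv2.imread("pics/scene1.png")
a=cv2.resize(im[175:250,300:385],None,fx=4.5,fy=4.5,interpolation=cv2.INTER_CUBIC);b=cv2.resize(im[305:380,250:335],None,fx=4.5,fy=4.5,interpolation=cv2.INTER_CUBIC)
cv2.imwrite("pics/c.png",np.hstack([a,b]))
d=np.load("pics/top_d.npy"); cal=vision.get_calibration("top"); K,R,t=[np.array(cal[k]) for k in("camera_matrix","R","t")]
v,u=np.mgrid[:480,:640]
P=(np.stack([(u-K[0,2])/K[0,0]*d,(v-K[1,2])/K[1,1]*d,d],-1)-t)@R
np.save("pics/P.npy",P)
def box(c0,r0,c1,r1,lo,hi):
    Q=P[r0:r1,c0:c1].reshape(-1,3); return Q[(Q[:,2]>lo)&(Q[:,2]<hi)]
for n,b in(("left",(195,225,280,295)),("right",(372,205,460,262))):
    pl=box(*b,.140,.16); c=cv2.minEnclosingCircle(pl[:,:2].astype(np.float32))
    top=box(*b,.082,.135)
    print(n,"plunger mean",pl.mean(0).round(4),"encl",np.round(c[0],4),round(c[1],4),len(pl))
    pin=[q for q in top if np.hypot(*(q[:2]-pl.mean(0)[:2]))>.05]; pin=np.array(pin); print(" pin/boss",pin.mean(0).round(4),"z pct",np.percentile(pin[:,2],[50,90,98,100]).round(4),len(pin))
    blk=box(*b,.07,.08); print(" block",cv2.minAreaRect(blk[:,:2].astype(np.float32)))
E
```

```text
left plunger mean [0.4615 0.1605 0.1489] encl [0.4616 0.1609] 0.0239 386
 pin/boss [0.4939 0.222  0.089 ] z pct [0.0879 0.0985 0.0999 0.1006] 105
 block ((0.4755742847919464, 0.18714232742786407), (0.13991707563400269, 0.06176723912358284), 61.96190643310547)
right plunger mean [ 0.5393 -0.2682  0.1489] encl [ 0.54   -0.2694] 0.0243 371
 pin/boss [ 0.5457 -0.1975  0.0937] z pct [0.0886 0.1171 0.1192 0.1199] 101
 block ((0.542594850063324, -0.23915472626686096), (0.13916929066181183, 0.06182418763637543), 83.65583038330078)
```

View pics/c.png

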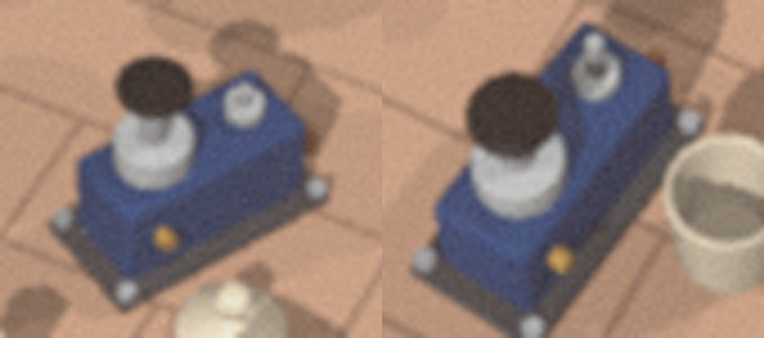

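The left blue pump, with its plunger at (0.4615, 0.1607), has its pin at about 0.100 m, against 0.119 m for the other pump. The left one is therefore pump_low. I'll shut the fingers and cross over at the current height.

```bash
python3 -m crank '[486,-568,0,0,0,486,-568,0,0,0,486,-568,0,0,0,486,-568,0,0,0,486,-568,0,0,0,486,-568,0,0,0,486,-568,0,0,0,486,-568,0,0,0,486,-568,0,0,0,486,-568,0,0,0]'; python3 -c "
from plant import status;print(status.state())"
```

```text
time: 1.4
tool_pos: [0.3995, -0.0767, 0.2317]
tool_rot: [0.0, 0.975, 0.224, 0.001]
contact_force: [0.6, 0.4, -1.1]
gripper_width: 0.0
{'time': 1.4, 'joint_pos': array([-3.73041518e-01, -5.15018329e-01,  2.08938350e+00,  6.00288279e-05,
        1.56550781e+00,  7.46447928e-01]), 'joint_vel': array([ 1.23407844e+00,  1.77743052e-02, -1.30190787e-02, -4.38455770e-04,
       -8.57344024e-03,  1.21917820e+00]), 'joint_efforts': array([ -6.42212346, -17.05531955, -36.94771528,  -0.04826502,
         0.27418317,  -1.02958091]), 'tool_pos': array([ 0.3995483 , -0.07667161,  0.23171336]), 'tool_rot': array([4.59779429e-04, 9.74647781e-01, 2.23743072e-01, 7.27200967e-04]), 'contact_force': array([ 0.64721844,  0.38017732, -1.08845254]), 'ft_torque': array([-0.0241866 , -0.03522623, -0.00679348]), 'gripper_width': 0.00038983323280562473}
```

```bash
python3 -m crank '[161,-188,0,0,0,161,-188,0,0,0,161,-188,0,0,0,161,-188,0,0,0,161,-188,0,0,0,161,-188,20,0,0,161,-188,40,0,0,161,-188,50,0,0,161,-188,50,0,0,161,-188,50,0,0]'; python3 - <<'E'
from plant import status,vision
import cv2
print(status.state()["tool_pos"])
im,_=vision.grab_frame("scene"); cv2.imwrite("pics/s2.png",cv2.resize(im[130:260,270:410],None,fx=4,fy=4,interpolation=cv2.INTER_CUBIC)[:,:,::-1])
E
```

```text
time: 2.4
tool_pos: [0.4625, 0.1606, 0.1819]
tool_rot: [0.0, 0.975, 0.224, 0.0]
contact_force: [-0.0, -0.7, 0.1]
gripper_width: 0.001
[0.46251224 0.16057699 0.18190331]
```

View pics/s2.png

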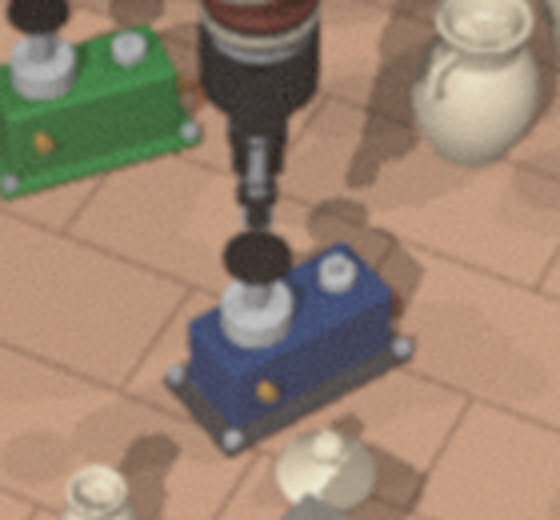

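The picture shows the shut fingertips over the plunger head at (258,240) and the pin low in its boss. Contact should come about 32 mm down and the stop at 56 mm. I'll do the first stroke step by step and hold it at the bottom.

```bash
python3 -m crank '[0,0,25,0,0,0,0,31,0,0,0,0,37,0,0,0,0,43,0,0,0,0,49,0,0,0,0,54,0,0,0,0,56,0,0,0,0,58,0,0,0,0,58,0,0,0,0,58,0,0]'
```

```text
time: 3.45
tool_pos: [0.4627, 0.1607, 0.1261]
tool_rot: [0.0, 0.975, 0.224, 0.0]
contact_force: [-6.8, -2.7, 9.2]
gripper_width: -0.002
```

The TCP is at 0.1261 m, but the force is only spring level, so I'll press 2 mm more to be sure of the stop. Then I'll let the plunger up fully.

```bash
python3 -m crank '[0,0,1,0,0,0,0,2,0,0,0,0,2,0,0,0,0,2,0,0,0,0,2,0,0,0,0,2,0,0,0,0,2,0,0,0,0,2,0,0,0,0,2,0,0,0,0,2,0,0]'
```

```text
time: 4.45
tool_pos: [0.4628, 0.1607, 0.1259]
tool_rot: [0.0, 0.975, 0.224, -0.0]
contact_force: [-11.3, -3.1, 20.1]
gripper_width: 0.004
```

```bash
python3 -m crank '[0,0,-6,0,0,0,0,-14,0,0,0,0,-22,0,0,0,0,-30,0,0,0,0,-40,0,0,0,0,-60,0,0,0,0,-60,0,0,0,0,-60,0,0,0,0,-60,0,0,0,0,-60,0,0]'; python3 - <<'E'
from plant import status,vision
import cv2, numpy as np
print(status.state()["tool_pos"])
im,d=vision.grab_frame("scene"); cv2.imwrite("pics/s3.png",cv2.resize(im[130:260,270:410],None,fx=4,fy=4,interpolation=cv2.INTER_CUBIC)[:,:,::-1])
for c in("top","scene"):
    im,d=vision.grab_frame(c)
    cal=vision.get_calibration(c); K,R,t=[np.array(cal[k]) for k in("camera_matrix","R","t")]
    v,u=np.mgrid[:480,:640]
    P=((np.stack([(u-K[0,2])/K[0,0]*d,(v-K[1,2])/K[1,1]*d,d],-1)-t)@R).reshape(-1,3)
    for n,x in(("pin",(.4944,.2225)),("plunger",(.4615,.1607))):
        q=P[(np.hypot(*(P[:,:2]-x).T)<.02)&(P[:,2]<.16)]; print(c,n,len(q),np.sort(q[:,2])[-8:].round(4))
E
```

```text
time: 5.45
tool_pos: [0.4616, 0.1608, 0.18]
tool_rot: [-0.0, 0.975, 0.224, -0.001]
contact_force: [0.1, 0.4, 0.4]
gripper_width: -0.001
[0.46158831 0.16075397 0.18003907]
top pin 0 []
top plunger 0 []
scene pin 126 [0.0997 0.1013 0.1034 0.104  0.1043 0.1056 0.1078 0.111 ]
scene plunger 239 [0.1543 0.1543 0.1544 0.1558 0.1559 0.1563 0.1564 0.1566]
```

View pics/s3.png

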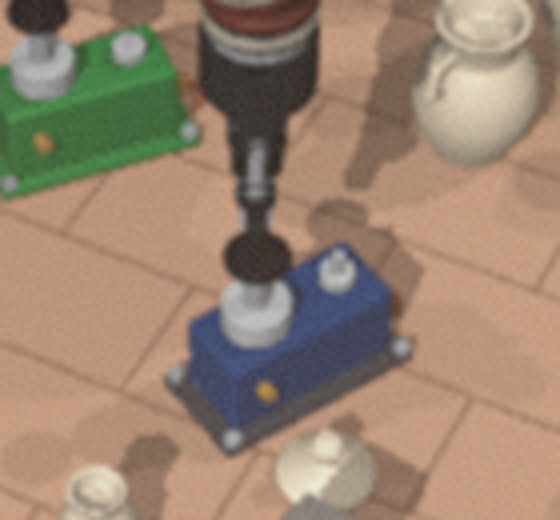

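The stop was reached at z = 0.126 with 20 N, and the pin tip has risen in the picture at (338,258). Next come two more strokes.

```bash
python3 -m crank '[0,0,25,0,0,0,0,31,0,0,0,0,37,0,0,0,0,43,0,0,0,0,49,0,0,0,0,54,0,0,0,0,57,0,0,0,0,59,0,0,0,0,59,0,0,0,0,59,0,0]'; python3 -m crank '[0,0,-6,0,0,0,0,-14,0,0,0,0,-22,0,0,0,0,-30,0,0,0,0,-40,0,0,0,0,-59,0,0,0,0,-59,0,0,0,0,-59,0,0,0,0,-59,0,0,0,0,-59,0,0]';  python3 -m crank '[0,0,25,0,0,0,0,31,0,0,0,0,37,0,0,0,0,43,0,0,0,0,49,0,0,0,0,54,0,0,0,0,57,0,0,0,0,59,0,0,0,0,59,0,0,0,0,59,0,0]'; python3 -m crank '[0,0,-6,0,0,0,0,-14,0,0,0,0,-22,0,0,0,0,-30,0,0,0,0,-40,0,0,0,0,-59,0,0,0,0,-59,0,0,0,0,-59,0,0,0,0,-59,0,0,0,0,-59,0,0]'
cat > look.py <<'E'
import sys
from plant import status,vision
import cv2, numpy as np
im,d=vision.grab_frame("scene")
f=lambda a:cv2.resize(a,(400,371),interpolation=cv2.INTER_CUBIC)
cv2.imwrite(sys.argv[1],np.hstack([f(im[130:260,270:410]),f(im[260:390,220:360])])[:,:,::-1])
for c in("scene","top"):
    im,d=vision.grab_frame(c)
    cal=vision.get_calibration(c); K,R,t=[np.array(cal[k]) for k in("camera_matrix","R","t")]
    v,u=np.mgrid[:480,:640]
    P=((np.stack([(u-K[0,2])/K[0,0]*d,(v-K[1,2])/K[1,1]*d,d],-1)-t)@R).reshape(-1,3)
    for n,x in(("low pin",(.4944,.2225)),("full pin",(.547,-.2)),("low plunger",(.4615,.1607)),("full plunger",(.5393,-.269))):
        q=P[(np.hypot(*(P[:,:2]-x).T)<.016)&(P[:,2]<.16)]; print(c,n,len(q),np.sort(q[:,2])[-8:].round(4))
E
python3 look.py pics/s4.png
```

```text
time: 6.6
tool_pos: [0.4621, 0.1609, 0.1259]
tool_rot: [0.0, 0.975, 0.224, -0.001]
contact_force: [-12.9, -2.4, 18.9]
gripper_width: 0.003
time: 7.6
tool_pos: [0.4616, 0.1607, 0.1801]
tool_rot: [-0.0, 0.975, 0.224, -0.001]
contact_force: [0.4, -0.1, 0.9]
gripper_width: -0.001
time: 8.6
tool_pos: [0.4619, 0.1608, 0.1259]
tool_rot: [0.0, 0.975, 0.224, -0.001]
contact_force: [-11.4, -2.4, 18.9]
gripper_width: -0.0
time: 9.6
tool_pos: [0.4616, 0.1608, 0.1801]
tool_rot: [-0.0, 0.975, 0.224, -0.001]
contact_force: [-0.1, -0.7, -0.2]
gripper_width: -0.002
scene low pin 103 [0.1148 0.1156 0.1159 0.1161 0.1174 0.1174 0.1197 0.121 ]
scene full pin 138 [0.117  0.1171 0.1172 0.1189 0.1194 0.1201 0.1202 0.1205]
scene low plunger 167 [0.1534 0.1535 0.1535 0.1537 0.1544 0.1547 0.1567 0.1567]
scene full plunger 205 [0.1533 0.1537 0.1539 0.1543 0.1544 0.1554 0.156  0.1569]
top low pin 0 []
top full pin 147 [0.1176 0.1181 0.1185 0.1186 0.1188 0.1195 0.1198 0.121 ]
top low plunger 0 []
top full plunger 192 [0.1527 0.1529 0.153  0.1531 0.1538 0.1539 0.155  0.1552]
```

View pics/s4.png

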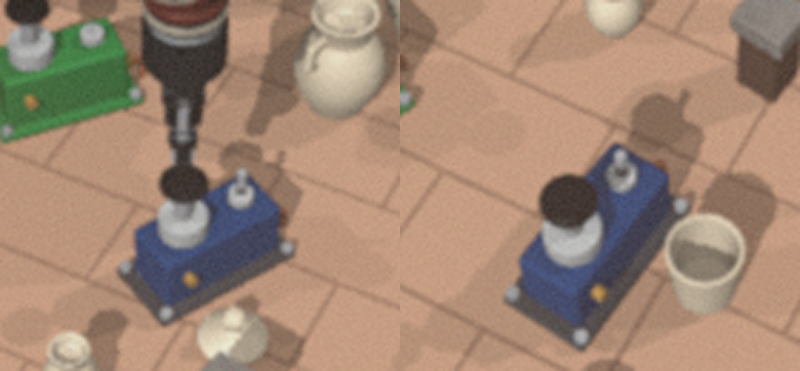

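The pin now looks fully out at (240,178), and the depth agrees (about 0.118 m, like the other's). I'll back away so that the top camera can confirm it.

```bash
python3 -m crank '[0,0,-50,0,0,0,0,-70,0,0,-40,50,-70,0,0,-80,90,-70,0,0,-80,140,-70,0,0,-80,190,-70,0,0,-80,230,-70,0,0,-80,230,-70,0,0,-80,230,-70,0,0,-80,230,-70,0,0]'; python3 look.py pics/s5.png; python3 - <<'E'
from plant import vision
import cv2,numpy as np
im,_=vision.grab_frame("top"); f=lambda a:cv2.resize(a,(400,400),interpolation=cv2.INTER_CUBIC)
a=cv2.imread("pics/top1.png")
x=cv2.absdiff(a,np.ascontiguousarray(im[:,:,::-1]))
cv2.imwrite("pics/t5.png",np.vstack([np.hstack([im[:,:,::-1][170:310,180:480],x[170:310,180:480]]),cv2.resize(cv2.imread("pics/s5.png"),(600,278))]))
E
```

```text
time: 10.75
tool_pos: [0.4903, -0.0802, 0.251]
tool_rot: [-0.0, 0.975, 0.224, -0.0]
contact_force: [-0.4, 1.0, -0.1]
gripper_width: 0.002
scene low pin 104 [0.1152 0.1164 0.1165 0.1169 0.1185 0.1188 0.1215 0.1256]
scene full pin 135 [0.1171 0.1175 0.1176 0.1188 0.1197 0.1208 0.1209 0.1214]
scene low plunger 160 [0.1521 0.1525 0.1526 0.1532 0.1533 0.1535 0.1537 0.1538]
scene full plunger 203 [0.1536 0.1537 0.1539 0.1543 0.1546 0.1553 0.1555 0.1559]
top low pin 152 [0.117  0.1176 0.118  0.1181 0.1181 0.1183 0.1191 0.1207]
top full pin 0 []
top low plunger 177 [0.1527 0.1528 0.1528 0.1528 0.153  0.1531 0.1531 0.1535]
top full plunger 191 [0.1532 0.1535 0.1536 0.1536 0.1537 0.154  0.1543 0.1549]
```

View pics/t5.png

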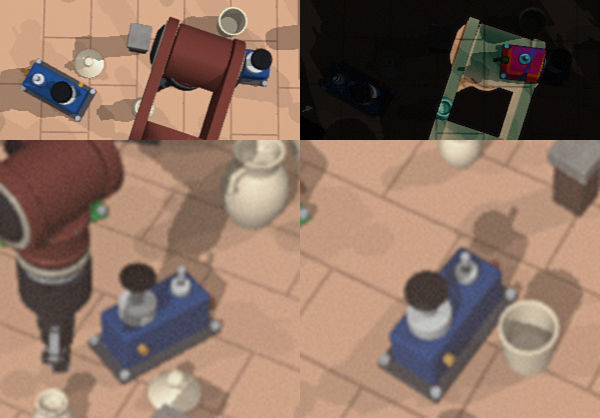

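The pictures show both plungers up, both pins equally high, the arm clear, and nothing moved. I'm handing the job in.

```bash
python3 -c "
from plant import order,status;print(status.state()['contact_force']);print(order.job_done())"
```

```text
[-0.13309642  0.37266025  0.33899785]
the job is handed in; nothing more can be done
None
```

I pressed the plunger of the left blue lubricator, the one whose pin was down, through three full strokes with the shut fingertips. Its pin now stands fully out like the other's. I then raised the arm, moved it aside and handed the job in at about 11 s of the 40 s allowed.

- **Strokes:** each one reached the stop, with the TCP at 0.126 m and about 20 N on it. The fingertips rose to 0.18 m after each stroke, well clear of the plunger's rest height.
- **Pin:** the tip went from about 0.099 m to 0.118 m. The other lubricator's pin reads about 0.118–0.119 m in the same camera.
- **Plungers:** both are up, reading about 0.153 m at their tops, which is a few millimetres over nominal because of camera noise.
- **Bystanders:** nothing around the pumps had moved where the arm left the view clear. In the last top view the arm hid the area between the pumps. The scene camera still showed the lid, cup and full pump in place there.
- **Not confirmed:** I could not see the black groove on the pin at this picture resolution, so "fully out" rests on the depth readings and the match with the other pin. No check failed or disagreed.

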